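# Clamp a brass tube offcut in the brazing jig and hold the cam lever at full lift

### The job

Pick the short thick square brass tube out of the offcut tray, lay it flat on the clamp jig's bed between the fence and the round cam, lengthwise along the fence and about centred on it, and let go of it while the cam lever is still at rest. Then swing the cam lever by its upright black handle to the cam's highest lift, where the lever stands square to the fence and points straight away from it, so that the cam presses the tube against the fence. The lever springs back, so finish while still holding its handle there; do not knock over or push about the spray bottle, the cups or the steel block.

Things in the scene. Friction and masses are not known exactly. Their poses are not given: they have to be found in the camera images.
- tube: Target: open-ended square brass tube, 30 x 30 mm outside, 3 mm walls, 90 mm long, 150 to 300 g, lying in the tray among other brass offcuts: a slim 15 mm square tube, a 30 mm angle piece (30 mm high), a 30 mm wide flat bar 8 mm thick, a 28 mm collar. It is the only 30 mm square hollow piece. Origin at its centre, 15 mm above what it lies on; x along its length.
- tray: Green plastic tray fixed on the table, 290 x 220 mm, 40 mm high, 5 mm walls and floor. Origin at the centre of its underside, x along its 290 mm side. The four longer offcuts lie roughly along x (within 0.25 rad), about 65 mm either side of the middle in x and 47 mm in y, in any order; the collar lies in the middle.
- jig: Steel cam clamp jig fixed on the table. Origin at table height; +x is the way the cam pushes, y runs along the fence, z up. Base plate from x = -123 to +52 mm, 120 mm wide; its top, the bed, is 10 mm above the table. Laying place of the tube: centre at x = -5 (open gap x = -25 to +15), y = 0, 25 mm above the table, length along y. Clamped, its centre is at about x = +4 mm.
- fence: Sprung steel fence, a bar 80 mm long (along jig y), its top 20 mm above the table. Origin in the middle of its face, 15.5 mm above the table, at jig x = +15 mm when free. It gives way about 4 mm towards +x when the tube is clamped (about 7 N).
- pivot (a point): The cam lever's vertical pivot axis at bed height: jig x = -67 mm, y = 0, 10 mm above the table. The cam is a flat round disc of 84 mm diameter, its top 20 mm above the table, its centre 14 mm from the pivot, opposite to the lever; its rim presses the tube directly. The lever bar on it is 16 mm wide, its top 29 mm above the table.
- cam_lever (a joint): Cam lever angle about its vertical pivot, rad, growing counter-clockwise from above: 0 at rest (lever along jig +y, parallel to the fence), 1.57 at highest lift (lever along jig -x, square to the fence and pointing straight away from it), stop at 2.3; past 1.57 the lift falls again. A return spring pulls it to 0: turning it takes 2 to 8 N at the handle.
- knob (a point): Upright round black handle at the end of the cam lever, 18 mm diameter, 52 mm tall, 100 mm from the pivot. This point is on its axis at mid height, 55 mm above the table; its top is at 81 mm; the lever bar under it has its top 29 mm above the table.
- spray_bottle: Bystander: white spray bottle with black head, 76 mm diameter, 200 mm tall, origin under it.
- cups: Bystander: stack of white cups standing upside down, 82 mm diameter, 106 mm tall, origin under it.
- block: Bystander: dark steel block 50 x 130 x 50 mm (its 130 mm along y), 2.4 kg, origin under it.
There are look-alikes about, which are no part of the job. What is shaped like the tube but pink or red is not meant.

How it is judged:
By the outcome, as a careful person would: the job done as asked, in the order asked, and still so for the second after the job is handed in, while the arm keeps its last pose, push and grip.
It also fails if it takes over 54 s, if anything falls off the work surface, if the arm or the gripper's body presses on something with over 40 N, if the wrist force passes 120 N, or if a joint passes its speed limit or range.

### The arm

A 6-joint arm with a two-finger parallel gripper is mounted at the origin on the work surface. World frame = base frame: x ahead of the robot, y to its left, z up, the work surface at z = 0. Lengths are in m, angles in rad, forces in N, time in s.
With the tool pointing down it reaches from about 0.25 to 0.775 m from the base axis. Payload 4 kg.
Tool frame: the origin (TCP) lies on the centre line of the jaws, within the pads' length; the fingertips stand 19 mm ahead of it and the grasp point (between the pads) is the TCP; x points along the fingers, z is the direction in which the jaws open and shut, and the axes are right-handed (so a half turn about x gives the same grasp; the last joint's range is limited). The gripper opens to 94 mm and grips with 3 to 60 N. Pads are 16 mm wide; open, the fingers measure 119 mm over their backs; the gripper's body (75 mm by 177 mm) begins 78 mm behind the grasp point.
Start: joints at [1.165, 0.087, 1.371, -0, 1.684, -0.103], TCP at [0.164, 0.525, 0.225] pointing down, gripper open.
Joint ranges: [-3.1, 3.1], [-0.76, 2.03], [0.27, 2.55], [-1.08, 4.22], [0.17, 2.65], [-2.57, 2.57]. Speed limits (rad/s): [2.79, 2.79, 3.14, 3.14, 3.14, 3.14].

### API

Orientations are given as [roll, pitch, yaw] about the fixed x, y, z axes, in that order (R = Rz(yaw) Ry(pitch) Rx(roll)).
In Python, from bench import robot, snapshot, camera_params gives the robot as it stands.
- The arm moves only by the tool step_arm, never from a script. Its argument "motion" is text: rows parted by semicolons, each of 7 numbers parted by spaces: the opening in per cent of the stroke, from 0 (shut) to 100 (fully open), then the shift along the tool's x, y, z in cm, then the turn, a rotation vector about the tool's x, y, z in rad. A call has 1 to 20 rows; each row shifts and turns the commanded pose from where the row before left it, along the tool's axes as they then stand; what a row does not reach is not made up. A row lasts 1/12 s, in which the tool goes at most 41.7 mm and 7.16 degrees, less where a joint would pass 70% of its speed; a pose out of reach is approached as far as the arm can. A call with a gripper value outside its range is refused whole. The fingers move at their own pace and stop on an object; the grip force is fixed at half the most. Time passes only in rows, so rows that do not move let the fingers close. It gives the time, the measured TCP pose, the force and the opening at its end, in the units of the state.
- robot.get_obs(): the state, without advancing time (a new reading comes with each control period).
- snapshot(name): name is "scene" or "top" or "wrist"; returns the picture (420x560x3 uint8, red, green, blue); there is no depth.
- camera_params(name): a dict with "fx", "fy", "cx", "cy" (pixels), "R" (3x3) and "t" (3): a world point X has camera coordinates R X + t. Camera axes: x right, y down, z forward; pixel columns grow to the right and rows downward; lengths in m; the calibration is good to about 2 mm. A picture is of the moment at which its call begins: read the wrist's pose just before it. camera_params takes no time and is no camera call; for the wrist camera it gives the pose at the moment of the call.
- robot.close_job(): hands the job in, once; it reports no verdict.
The state is a dict: "time": time; "joint_positions": joint angles; "qvel": joint speeds; "joint_torque": joint torques, N m; "tool_pos": TCP position; "ee_rot": TCP orientation; "wrist_force": force on the tool from outside, world axes, zero at the start; "wrist_torque": the same for the moment, N m; "width": finger opening in m.
Only numpy, scipy, OpenCV 4.12 (cv2) and the standard library are available. Lean on these libraries where they do the work, as an engineer would, in place of code of your own. Each camera call takes 0.05 s, during which the arm holds its last target.

## Working session

There is one attempt and no reset: what is moved stays moved. The work goes in short steps, Python scripts to look and compute and a tool call to move; the robot and the scene stay as the last step left them, time stands still between calls to the robot, and variables do not carry over. Pictures are saved under pics/ and viewed, and the job is handed in when it is done.

Besides the shell and the picture viewer there is one more tool, called after "Call:" by a JSON object that holds its "method" and its "body", one argument or row to a line. step_arm: Moves the arm, as the interface text tells. Its arguments: {"type":"object","properties":{"motion":{"type":"string"}},"required":["motion"]}

```bash
mkdir -p pics; ls; python3 - <<'E'
from bench import robot, snapshot, camera_params
import cv2
o=robot.get_obs()
for k in o: print(k,o[k])
for n in ["scene","top","wrist"]:
    c=camera_params(n); print(n,c)
    cv2.imwrite(f"pics/{n}0.png",snapshot(n)[:,:,::-1])
E
```

```text
pics
time 0.0
joint_positions [ 1.16490966e+00  8.79535278e-02  1.37223717e+00  6.13929520e-06
  1.68356908e+00 -1.03088127e-01]
qvel [-0.00031217 -0.00146669  0.0001004   0.00111402 -0.00031213  0.00021224]
joint_torque [ 2.51334095e-04 -3.40185463e+01 -3.02426755e+01  7.17392773e-02
  3.30400304e-02 -1.64226954e-04]
tool_pos [0.16380595 0.52452276 0.22331359]
ee_rot [ 3.03568893  1.56862919 -1.97949791]
wrist_force [0.26797522 0.60443923 0.26797709]
wrist_torque [ 0.04746787 -0.00066601 -0.02884325]
width 0.09400831791760182
scene {'fx': 537.0018114713209, 'fy': 537.0018114713209, 'cx': 277.18003579781424, 'cy': 204.58089696311583, 'R': array([[ 0.22119645,  0.97492576, -0.02432873],
       [ 0.60031293, -0.15577771, -0.78444738],
       [-0.76856784,  0.15891212, -0.61971801]]), 't': array([-0.1195601 , -0.24281708,  2.04037722])}
top {'fx': 523.2167571216063, 'fy': 523.2167571216063, 'cx': 295.53314106211246, 'cy': 215.19208279088187, 'R': array([[-0.08855679, -0.99606479, -0.00355257],
       [-0.97530219,  0.08743428, -0.20283217],
       [ 0.2023446 , -0.01449733, -0.97920707]]), 't': array([0.03846571, 0.50289959, 1.29192574])}
wrist {'fx': 361.84655530758545, 'fy': 361.84655530758545, 'cx': 274.5706021054999, 'cy': 204.46735717770255, 'R': array([[ 0.29780418,  0.95462184, -0.0031327 ],
       [ 0.9230619 , -0.28711875,  0.25596788],
       [ 0.24345307, -0.07911998, -0.96668021]]), 't': array([-0.54872923, -0.02628326,  0.39188214])}
```

View pics/scene0.png

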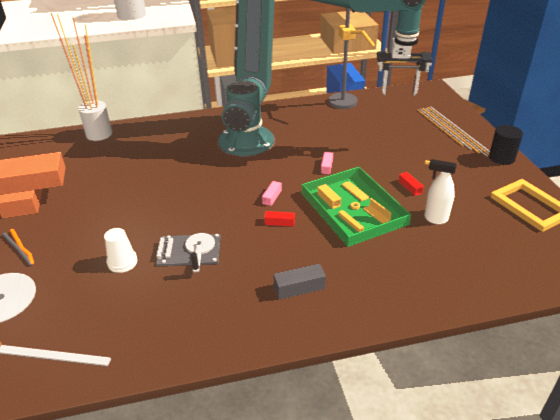

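View pics/top0.png

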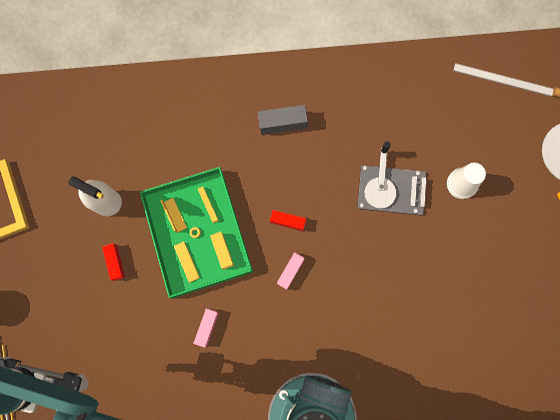

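View pics/wrist0.png

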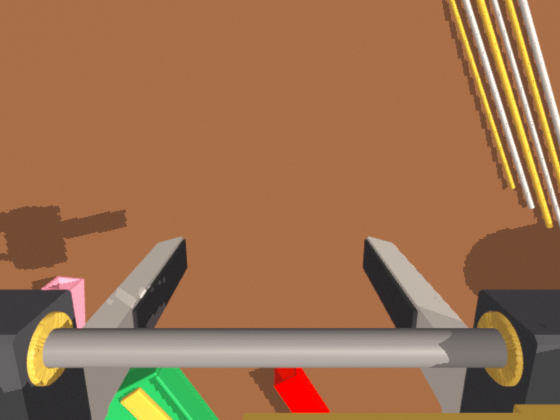

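```bash
python3 - <<'E'
import cv2
a=cv2.imread("pics/top0.png")[165:300,135:255]; b=cv2.imread("pics/scene0.png")[165:245,295:410]
a=cv2.resize(a,(480,540),interpolation=cv2.INTER_CUBIC);cv2.imwrite("pics/ca.png",a)
cv2.imwrite("pics/cb.png",cv2.resize(b,None,fx=6,fy=6,interpolation=cv2.INTER_CUBIC))
c=cv2.imread("pics/top0.png")[130:225,345:500];cv2.imwrite("pics/cc.png",cv2.resize(c,None,fx=5,fy=5,interpolation=cv2.INTER_CUBIC))
E
```

```text
(no output)
```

View pics/ca.png

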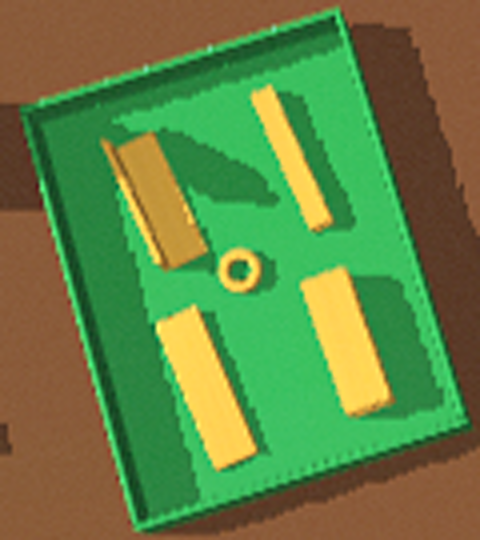

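View pics/cb.png

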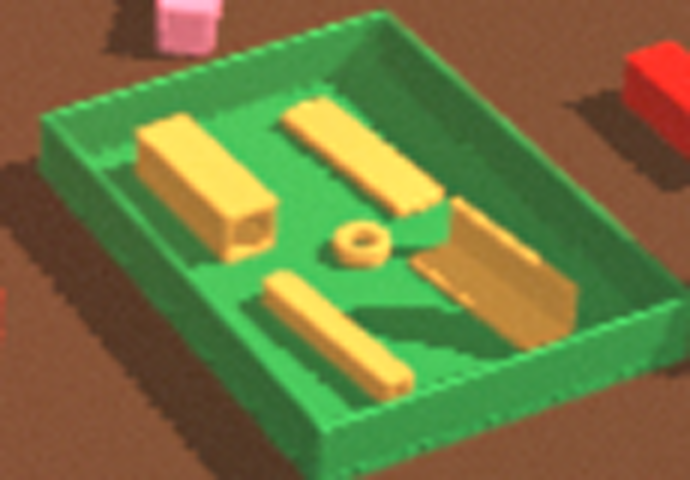

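View pics/cc.png

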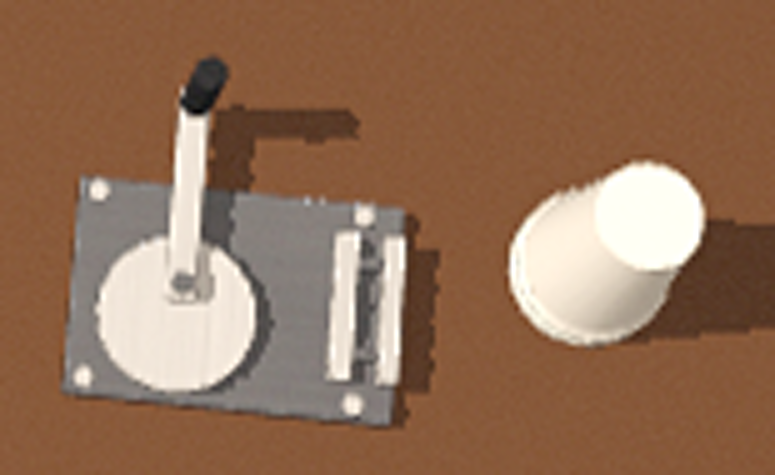

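```bash
cat > h.py <<'E'
import numpy as np, cv2
from scipy.spatial.transform import Rotation as Ro
from scipy.optimize import least_squares
from bench import robot, snapshot, camera_params
def proj(c,X):
    X=np.atleast_2d(X); p=X@c['R'].T+c['t']; return np.c_[c['fx']*p[:,0]/p[:,2]+c['cx'],c['fy']*p[:,1]/p[:,2]+c['cy']]
def back(c,uv,z):
    uv=np.atleast_2d(uv).astype(float); d=np.c_[(uv[:,0]-c['cx'])/c['fx'],(uv[:,1]-c['cy'])/c['fy'],np.ones(len(uv))]@c['R']
    o=-c['R'].T@c['t']; return o+d*((z-o[2])/d[:,2])[:,None]
def T2(p,X):
    X=np.atleast_2d(X);c,s=np.cos(p[2]),np.sin(p[2]); return np.c_[p[0]+c*X[:,0]-s*X[:,1],p[1]+s*X[:,0]+c*X[:,1],X[:,2]]
E
python3 - <<'E'
from h import *
c=camera_params('top')
off=np.array([345,130]); g=lambda L:(np.array(L)+.5)/5-.5+off
base=g([(82,178),(405,208),(390,425),(62,392)])
W=back(c,base,.01); print(W, np.linalg.norm(W-np.roll(W,-1,0),axis=1))
X=[(-.123,.06,.01),(.052,.06,.01),(.052,-.06,.01),(-.123,-.06,.01),(-.067,.1,.081),(-.067,-.014,.02),(.015,.04,.02),(.015,-.04,.02)]
uv=np.r_[base,g([(212,70),(177,313),(336,232),(329,378)])]
X=np.array(X)
r=least_squares(lambda p:(proj(c,T2(p,X))-uv).ravel(),[.5,-.2,-1.6],x_scale=[.01,.01,.01]); print(r.x); print((proj(c,T2(r.x,X))-uv).round(2))
im=cv2.imread('pics/top0.png'); hsv=cv2.cvtColor(im,cv2.COLOR_BGR2HSV)
m=((hsv[...,0]>15)&(hsv[...,0]<32)&(hsv[...,1]>100)&(hsv[...,2]>215)).astype(np.uint8)
roi=np.zeros_like(m); roi[228:275,208:238]=m[228:275,208:238]
yx=np.argwhere(roi)[:,::-1]; Wp=back(c,yx,.035)[:,:2]
rect=cv2.minAreaRect((Wp*1000).astype(np.float32)); print(rect, Wp.mean(0)*1000, len(yx)*(2.45e-3)**2*1e6)
cov=np.linalg.eigh(np.cov(Wp.T)); v=cov[1][:,1]; print('yaw',np.arctan2(v[1],v[0]), np.sqrt(cov[0]*12))
# tray corners at z .04
off=np.array([135,165]); t=(np.array([(22,106),(339,9),(470,425),(140,530)])+.5)/4-.5+off
Wt=back(c,t,.04);print(Wt.round(3), np.linalg.norm(Wt-np.roll(Wt,-1,0),axis=1),Wt.mean(0))
print('start',robot.get_obs()['tool_pos'])
for n,uvb in [('block',(282,113)),('bottle',(103,203)),('cups',(462,185))]:
    print(n,back(c,uvb,.0))
E
```

```text
[[ 0.63450239 -0.19537236  0.01      ]
 [ 0.60217724 -0.36667785  0.01      ]
 [ 0.48448362 -0.3422087   0.01      ]
 [ 0.51777837 -0.17132026  0.01      ]] [0.17432867 0.12021035 0.1741017  0.11917634]
[ 0.55314746 -0.3037571  -1.76609988]
[[-0.29 -0.47]
 [-0.08  0.1 ]
 [ 0.36  0.08]
 [ 0.03 -0.14]
 [-0.14  0.36]
 [-0.05  0.18]
 [ 0.32 -0.  ]
 [-0.15 -0.13]]
((434.9001770019531, 192.03826904296875), (90.9909896850586, 29.943559646606445), 15.572280883789062) [435.03404935 192.01096981] 2455.0225
yaw -2.868326623720289 [0.02990395 0.09083683]
[[0.607 0.393 0.04 ]
 [0.655 0.182 0.04 ]
 [0.373 0.116 0.04 ]
 [0.326 0.327 0.04 ]] [0.21595198 0.28936832 0.21637543 0.28913703] [0.4900841  0.25451972 0.04      ]
start [0.163866   0.52462316 0.22359177]
block [[0.80747787 0.0046166  0.        ]]
bottle [[0.59445349 0.50478104 0.        ]]
cups [[ 0.5577447 -0.46182    0.       ]]
```

```bash
cat >> h.py <<'E'
JIG=np.array([0.5531,-0.3038,-1.7661])
def plan(pos,jawyaw,q=True):
    """turn (rotvec, tool) then shift (cm, in tool axes after turn) to reach pos with tool down & jaw axis along yaw"""
    o=robot.get_obs(); R=Ro.from_euler('xyz',o['ee_rot']); M=R.as_matrix(); p=np.array(o['tool_pos'])
    print('t %.2f pos'%o['time'],p.round(4),'jaw yaw %.3f'%np.arctan2(M[1,2],M[0,2]),'tx',M[:,0].round(4),'w %.4f'%o['width'],'F',np.round(o['wrist_force'],1),'q',np.round(o['joint_positions'],2))
    best=None
    for k in (0,np.pi):
        z=np.array([np.cos(jawyaw+k),np.sin(jawyaw+k),0]); x=np.array([0,0,-1.]); G=np.c_[x,np.cross(z,x),z]
        rv=(R.inv()*Ro.from_matrix(G)).as_rotvec(); d=G.T@(np.array(pos)-p)*100
        print(' turn',rv.round(4),'shift cm',d.round(2),' | in present axes',(M.T@(np.array(pos)-p)*100).round(2))
E
python3 - <<'E'
from h import *
plan([.435,.192,.14],.2725+np.pi/2)
print(T2(JIG,[(-.005,0,.043),(-.067,0,.01),(-.067,.1,.055),(-.167,0,.055)]))
E
```

```text
t 0.15 pos [0.1639 0.5246 0.2236] jaw yaw 1.268 tx [-6.0e-04 -1.5e-03 -1.0e+00] w 0.0940 F [-0.6 -0.3  0.1] q [ 1.16  0.09  1.37 -0.    1.68 -0.1 ]
 turn [-0.5753 -0.0016 -0.0006] shift cm [  8.36 -17.16 -39.33]  | in present axes [  8.39 -35.8  -23.65]
 turn [ 2.5663e+00 -8.0000e-04  2.1000e-03] shift cm [ 8.36 17.16 39.33]  | in present axes [  8.39 -35.8  -23.65]
[[ 0.55407032 -0.29889506  0.043     ]
 [ 0.56610232 -0.23807375  0.01      ]
 [ 0.6642012  -0.2574802   0.055     ]
 [ 0.58550876 -0.13997487  0.055     ]]
```

Call:
{"method": "step_arm", "body": {
  "motion": "100 0 0 0 0.12 0 0;100 0 0 0 0.12 0 0;100 0 0 0 0.12 0 0;100 0 0 0 0.12 0 0;100 0 0 0 0.12 0 0;100 0 0 0 0.12 0 0;100 0 0 0 0.12 0 0;100 0 0 0 0.12 0 0;100 0 0 0 0.12 0 0;100 0 0 0 0.12 0 0;100 0 0 0 0.12 0 0;100 0 0 0 0.12 0 0;100 0 0 0 0.12 0 0;100 0 0 0 0.12 0 0;100 0 0 0 0.12 0 0;100 0 0 0 0.12 0 0;100 0 0 0 0.12 0 0;100 0 0 0 0.12 0 0;100 0 0 0 0.12 0 0;100 0 0 0 0.12 0 0"
}}

```text
time: 1.82
tool_pos: [0.1639, 0.5248, 0.224]
ee_rot: [-0.866, 1.57, -2.004]
wrist_force: [0.0, 0.0, -0.7]
width: 0.0939
```

```bash
python3 - <<'E'
from h import *
plan([.435,.192,.14],.2725-np.pi/2)
E
```

```text
t 1.82 pos [0.1639 0.5248 0.224 ] jaw yaw -1.138 tx [-4.e-04 -8.e-04 -1.e+00] w 0.0939 F [ 0.   0.  -0.7] q [1.16 0.09 1.37 0.   1.68 2.3 ]
 turn [0.1603 0.0006 0.0006] shift cm [ 8.4  17.15 39.35]  | in present axes [ 8.41 10.65 41.57]
 turn [-2.9813e+00 -1.0000e-03  1.0000e-03] shift cm [  8.4  -17.15 -39.35]  | in present axes [ 8.41 10.65 41.57]
```

Call:
{"method": "step_arm", "body": {
  "motion": "100 0 0 0 0.08 0 0;100 0 0 0 0.08 0 0;100 0 0.5 1.2 0 0 0;100 0 1.1 2.5 0 0 0;100 0 1.2 2.8 0 0 0;100 0 1.2 2.8 0 0 0;100 0 1.2 2.8 0 0 0;100 0 1.2 2.8 0 0 0;100 0 1.2 2.8 0 0 0;100 0 1.2 2.8 0 0 0;100 0 1.2 2.8 0 0 0;100 0 1.2 2.8 0 0 0;100 0 1.2 2.8 0 0 0;100 0 1.2 2.8 0 0 0;100 0 1.2 2.8 0 0 0;100 0 1.2 2.8 0 0 0;100 0 1.1 2.05 0 0 0;100 0 0 0 0 0 0;100 0 0 0 0 0 0"
}}

```text
time: 3.4
tool_pos: [0.4368, 0.1924, 0.2241]
ee_rot: [-1.832, 1.57, -3.126]
wrist_force: [-0.3, 0.3, -0.1]
width: 0.0938
```

```bash
python3 - <<'E'
from h import *
plan([.435,.192,.14],.2725-np.pi/2)
c=camera_params('wrist'); im=snapshot('wrist')
X=[(a,b,.015) for a,b in ((-.045,-.015),(.045,-.015),(.045,.015),(-.045,.015))]
X=T2([.435,.192,.2725],X)+[0,0,.02]
im=im[:,:,::-1].copy()
cv2.polylines(im,[proj(c,X).astype(int)],True,(255,0,0),1)
cv2.imwrite('pics/w1.png',im)
E
```

```text
t 3.40 pos [0.4368 0.1924 0.2241] jaw yaw -1.293 tx [-0.0012 -0.     -1.    ] w 0.0938 F [-0.3  0.3 -0.1] q [ 0.3  -0.07  1.53  0.    1.68  1.59]
 turn [ 0.0048 -0.0003  0.0012] shift cm [ 8.41 -0.18 -0.01]  | in present axes [ 8.41 -0.17 -0.  ]
 turn [-3.1368e+00 -1.9000e-03 -5.0000e-04] shift cm [8.41 0.18 0.01]  | in present axes [ 8.41 -0.17 -0.  ]
```

View pics/w1.png

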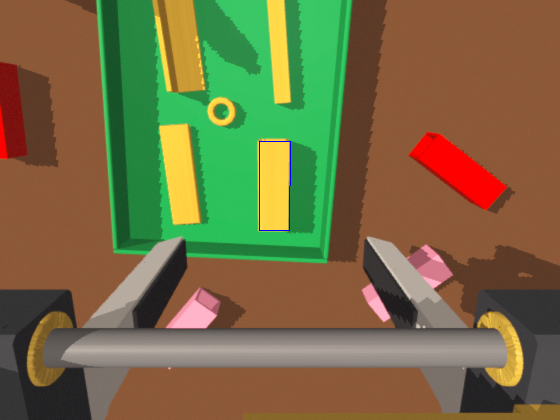

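Call:
{"method": "step_arm", "body": {
  "motion": "58 1 -0.17 0 0.005 0 0;58 2 0 0 0 0 0;58 2.5 0 0 0 0 0;58 2.5 0 0 0 0 0;58 2 0 0 0 0 0;58 1.5 0 0 0 0 0;58 1 0 0 0 0 0;58 0 0 0 0 0 0;58 0 0 0 0 0 0;58 0 0 0 0 0 0"
}}

```text
time: 4.28
tool_pos: [0.4355, 0.1939, 0.1006]
ee_rot: [1.648, 1.569, 0.352]
wrist_force: [0.7, -0.2, 0.7]
width: 0.0546
```

```bash
python3 - <<'E'
from h import *
plan([.435,.192,.038],.2725-np.pi/2)
c=camera_params('wrist'); im=snapshot('wrist')
im=im[:,:,::-1].copy()
cv2.imwrite('pics/w2.png',im)
E
```

```text
t 4.28 pos [0.4355 0.1939 0.1006] jaw yaw -1.296 tx [ 2.1e-03  8.0e-04 -1.0e+00] w 0.0546 F [ 0.7 -0.2  0.7] q [ 0.3  -0.02  1.73  0.    1.43  1.6 ]
 turn [ 0.0022 -0.0002 -0.0022] shift cm [ 6.26 -0.1   0.17]  | in present axes [ 6.26 -0.12  0.17]
 turn [-3.1394e+00  3.4000e-03 -3.0000e-04] shift cm [ 6.26  0.1  -0.17]  | in present axes [ 6.26 -0.12  0.17]
```

View pics/w2.png

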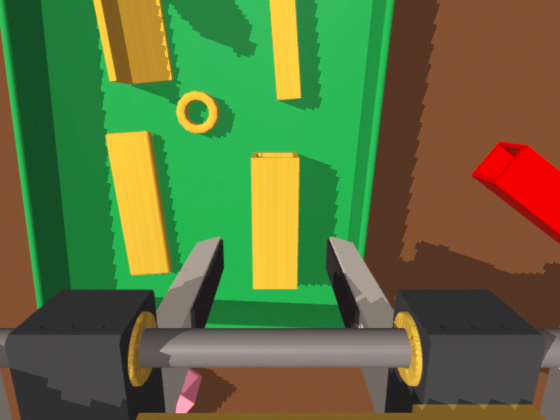

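Call:
{"method": "step_arm", "body": {
  "motion": "58 1 -0.1 0.1 0 0 0;58 1.5 0 0.07 0 0 0;58 1.5 0 0 0 0 0;58 1.2 0 0 0 0 0;58 0.7 0 0 0 0 0;58 0.36 0 0 0 0 0;58 0 0 0 0 0 0;58 0 0 0 0 0 0"
}}

```text
time: 5.0
tool_pos: [0.435, 0.1915, 0.0374]
ee_rot: [1.668, 1.57, 0.371]
wrist_force: [-0.1, -0.5, -0.1]
width: 0.0547
```

```bash
python3 - <<'E'
from h import *
plan([.435,.192,.038],.2725-np.pi/2)
E
```

```text
t 5.00 pos [0.435  0.1915 0.0374] jaw yaw -1.297 tx [ 9.e-04  4.e-04 -1.e+00] w 0.0547 F [-0.1 -0.5 -0.1] q [0.3  0.04 1.81 0.   1.3  1.59]
 turn [ 0.0012 -0.0001 -0.001 ] shift cm [-0.06  0.01 -0.05]  | in present axes [-0.06  0.01 -0.05]
 turn [-3.1404e+00  1.6000e-03 -2.0000e-04] shift cm [-0.06 -0.01  0.05]  | in present axes [-0.06  0.01 -0.05]
```

Call:
{"method": "step_arm", "body": {
  "motion": "20 -0.06 0 -0.05 0 0 0;0 0 0 0 0 0 0;0 0 0 0 0 0 0;0 0 0 0 0 0 0;0 0 0 0 0 0 0;0 0 0 0 0 0 0;0 0 0 0 0 0 0;0 0 0 0 0 0 0;0 -1 0 0 0 0 0;0 -1.5 0 0 0 0 0;0 -2 0 0 0 0 0;0 -2.5 0 0 0 0 0;0 -2.5 0 0 0 0 0;0 -2 0 0 0 0 0;0 -1 0 0 0 0 0;0 0 0 0 0 0 0;0 0 0 0 0 0 0"
}}

```text
time: 6.42
tool_pos: [0.4342, 0.1916, 0.162]
ee_rot: [-1.141, 1.57, -2.438]
wrist_force: [-0.1, 0.6, -3.1]
width: 0.0296
```

```bash
python3 - <<'E'
from h import *
T=T2(JIG,[(-.005,0,.15)])[0]; print(T)
plan(T,JIG[2])
cv2.imwrite('pics/w3.png',snapshot('wrist')[:,:,::-1])
E
```

```text
[ 0.55407032 -0.29889506  0.15      ]
t 6.42 pos [0.4342 0.1916 0.162 ] jaw yaw -1.297 tx [-5.e-04 -5.e-04 -1.e+00] w 0.0296 F [-0.1  0.6 -3.1] q [ 0.3  -0.06  1.64 -0.    1.56  1.59]
 turn [4.69e-01 4.00e-04 6.00e-04] shift cm [ 1.2  21.28 45.79]  | in present axes [ 1.21 -1.71 50.46]
 turn [-2.6726e+00 -8.0000e-04  6.0000e-04] shift cm [  1.2  -21.28 -45.79]  | in present axes [ 1.21 -1.71 50.46]
```

View pics/w3.png

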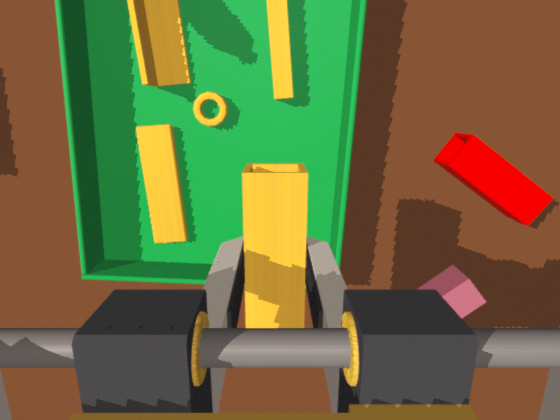

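Call:
{"method": "step_arm", "body": {
  "motion": "0 0 0 0 0.117 0 0;0 0 0 0 0.117 0 0;0 0 0 0 0.117 0 0;0 0 0 0 0.117 0 0;0 0 0.6 1.3 0 0 0;0 0 1.3 2.8 0 0 0;0 0 1.4 3 0 0 0;0 0 1.4 3 0 0 0;0 0 1.4 3 0 0 0;0 0 1.4 3 0 0 0;0 0 1.4 3 0 0 0;0 0 1.4 3 0 0 0;0 0 1.4 3 0 0 0;0 0 1.4 3 0 0 0;0 0 1.4 3 0 0 0;0 0 1.4 3 0 0 0;0 0 1.4 3 0 0 0;0 0 1.4 3 0 0 0;0 0 1.4 3 0 0 0;0 0 1 2 0 0 0"
}}

```text
time: 8.13
tool_pos: [0.5533, -0.2939, 0.159]
ee_rot: [-1.719, 1.566, 2.797]
wrist_force: [-0.5, 0.3, -2.4]
width: 0.0297
```

Call:
{"method": "step_arm", "body": {
  "motion": "0 0 0 0 0 0 0;0 0 0 0 0 0 0;0 0 0 0 0 0 0"
}}

```text
time: 8.38
tool_pos: [0.5535, -0.2904, 0.1602]
ee_rot: [-2.092, 1.566, 2.427]
wrist_force: [-0.1, 0.0, -2.1]
width: 0.0298
```

```bash
python3 - <<'E'
from h import *
T=T2(JIG,[(-.005,0,.15)])[0]
plan(T,JIG[2])
c=camera_params('wrist');im=snapshot('wrist')[:,:,::-1].copy();cv2.imwrite('pics/w4.png',im)
for L in ([(-.123,.06,.01),(.052,.06,.01),(.052,-.06,.01),(-.123,-.06,.01)],[(.015,.04,.02),(.015,-.04,.02)]):
    cv2.polylines(im,[proj(c,T2(JIG,np.array(L))).astype(int)],True,(255,0,0),1)
cv2.imwrite('pics/w4b.png',im)
cv2.imwrite('pics/t4.png',snapshot('top')[:,:,::-1])
E
```

```text
t 8.38 pos [ 0.5535 -0.2904  0.1602] jaw yaw -1.765 tx [-0.0033  0.0029 -1.    ] w 0.0298 F [-0.1  0.  -2.1] q [-0.57  0.28  1.28  0.    1.59  1.19]
 turn [ 0.0011 -0.0022  0.0038] shift cm [1.02 0.22 0.82]  | in present axes [1.02 0.22 0.83]
 turn [-3.1404 -0.006  -0.0035] shift cm [ 1.02 -0.22 -0.82]  | in present axes [1.02 0.22 0.83]
```

View pics/w4b.png

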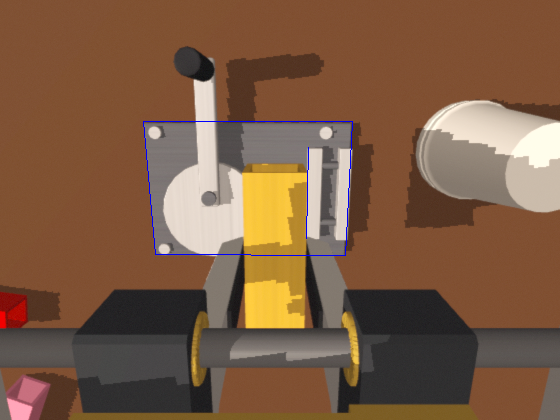

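View pics/t4.png

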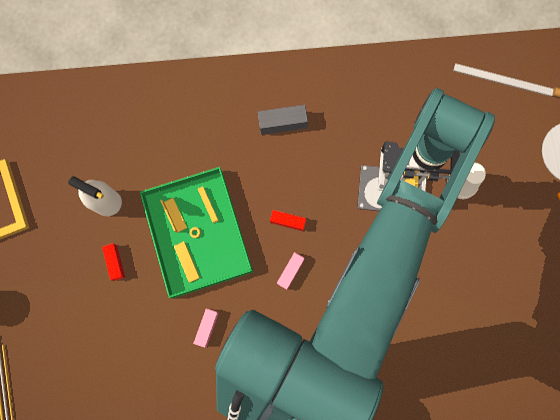

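Call:
{"method": "step_arm", "body": {
  "motion": "0 0 0.12 0.42 0.001 -0.002 0.004;0 0 0.1 0.4 0 0 0;0 1.5 0 0 0 0 0;0 2 0 0 0 0 0;0 2 0 0 0 0 0;0 2 0 0 0 0 0;0 1.5 0 0 0 0 0;0 0.5 0 0 0 0 0;0 0 0 0 0 0 0;0 0 0 0 0 0 0;0 0 0 0 0 0 0;0 0 0 0 0 0 0"
}}

```text
time: 9.48
tool_pos: [0.5563, -0.3007, 0.0695]
ee_rot: [1.151, 1.563, -0.615]
wrist_force: [0.3, -0.1, -1.7]
width: 0.0294
```

```bash
python3 - <<'E'
from h import *
T=T2(JIG,[(-.005,0,.043)])[0]
plan(T,JIG[2])
c=camera_params('wrist');im=snapshot('wrist')[:,:,::-1].copy()
for L in ([(-.123,.06,.01),(.052,.06,.01),(.052,-.06,.01),(-.123,-.06,.01)],[(.015,.04,.02),(.015,-.04,.02)]):
    cv2.polylines(im,[proj(c,T2(JIG,np.array(L))).astype(int)],True,(255,0,0),1)
cv2.imwrite('pics/w5.png',im)
E
```

```text
t 9.48 pos [ 0.5563 -0.3007  0.0695] jaw yaw -1.766 tx [ 0.0065 -0.0046 -1.    ] w 0.0294 F [ 0.3 -0.1 -1.7] q [-0.59  0.34  1.39 -0.    1.41  1.18]
 turn [ 0.0002  0.0032 -0.0072] shift cm [ 2.65 -0.26 -0.13]  | in present axes [ 2.64 -0.28 -0.14]
 turn [-3.1413  0.0114  0.0051] shift cm [2.65 0.26 0.13]  | in present axes [ 2.64 -0.28 -0.14]
```

View pics/w5.png

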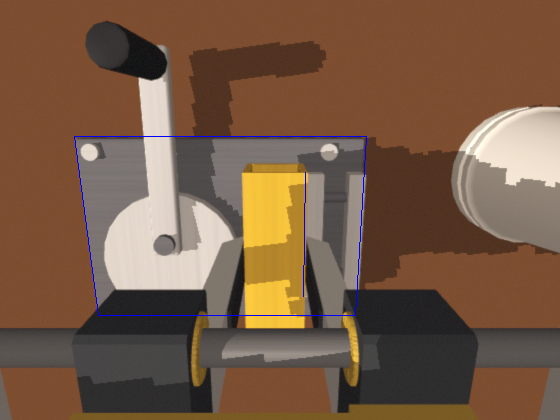

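Call:
{"method": "step_arm", "body": {
  "motion": "0 0 -0.28 -0.14 0 0.003 -0.006;0 0.4 0 0 0 0 0;0 0.6 0 0 0 0 0;0 0.5 0 0 0 0 0;0 0.4 0 0 0 0 0;0 0 0 0 0 0 0;0 0 0 0 0 0 0;0 0 0 0 0 0 0;0 0 0 0 0 0 0"
}}

```text
time: 10.28
tool_pos: [0.5531, -0.2983, 0.0487]
ee_rot: [-2.099, 1.569, 2.419]
wrist_force: [0.4, -0.5, -2.1]
width: 0.0299
```

```bash
python3 - <<'E'
from h import *
T=T2(JIG,[(-.005,0,.043)])[0]
plan(T,JIG[2])
E
```

```text
t 10.28 pos [ 0.5531 -0.2983  0.0487] jaw yaw -1.766 tx [-0.0012  0.0011 -1.    ] w 0.0299 F [ 0.4 -0.5 -2.1] q [-0.58  0.35  1.41  0.    1.38  1.18]
 turn [ 0.0001 -0.0008  0.0014] shift cm [0.57 0.11 0.04]  | in present axes [0.57 0.11 0.04]
 turn [-3.1415e+00 -2.2000e-03 -1.3000e-03] shift cm [ 0.57 -0.11 -0.04]  | in present axes [0.57 0.11 0.04]
```

Call:
{"method": "step_arm", "body": {
  "motion": "0 0.2 0.1 0.04 0 0 0;0 0.2 0 0 0 0 0;0 0.1 0 0 0 0 0;0 0 0 0 0 0 0;0 0 0 0 0 0 0;0 0 0 0 0 0 0"
}}

```text
time: 10.78
tool_pos: [0.5537, -0.2987, 0.0434]
ee_rot: [-2.07, 1.568, 2.447]
wrist_force: [-0.3, -1.5, -2.3]
width: 0.0298
```

```bash
python3 - <<'E'
from h import *
T=T2(JIG,[(-.005,0,.043)])[0]
plan(T,JIG[2])
cv2.imwrite('pics/w6.png',snapshot('wrist')[:,:,::-1])
cv2.imwrite('pics/s6.png',cv2.resize(snapshot('scene')[170:300,80:260,::-1],None,fx=4,fy=4,interpolation=cv2.INTER_CUBIC))
E
```

```text
t 10.78 pos [ 0.5537 -0.2987  0.0434] jaw yaw -1.766 tx [-0.0018  0.0015 -1.    ] w 0.0298 F [-0.3 -1.5 -2.3] q [-0.58  0.36  1.41  0.    1.37  1.18]
 turn [ 0.0001 -0.0011  0.0021] shift cm [0.04 0.04 0.01]  | in present axes [0.04 0.04 0.01]
 turn [-3.1415e+00 -3.3000e-03 -1.8000e-03] shift cm [ 0.04 -0.04 -0.01]  | in present axes [0.04 0.04 0.01]
```

View pics/w6.png

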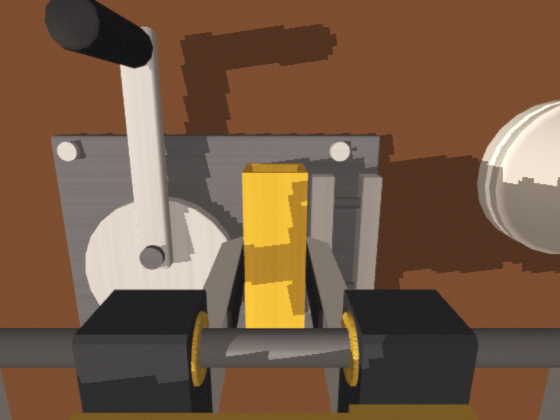

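View pics/s6.png

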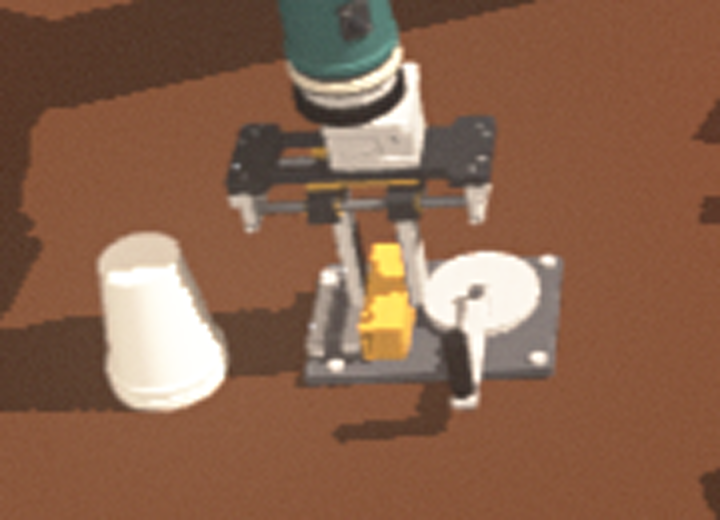

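Call:
{"method": "step_arm", "body": {
  "motion": "0 0.05 0.04 0 0 0 0;0 0 0 0 0 0 0;38 0 0 0 0 0 0;46 0 0 0 0 0 0;46 0 0 0 0 0 0;46 0 0 0 0 0 0;46 0 0 0 0 0 0;46 -0.5 0 0 0 0 0;46 -1 0 0 0 0 0;46 -1.5 0 0 0 0 0;46 -2 0 0 0 0 0;46 -2.5 0 0 0 0 0;46 -2.5 0 0 0 0 0;46 -2 0 0 0 0 0;46 -1 0 0 0 0 0;46 0 0 0 0 0 0;46 0 0 0 0 0 0"
}}

```text
time: 12.3
tool_pos: [0.5545, -0.2991, 0.1734]
ee_rot: [-2.138, 1.57, 2.379]
wrist_force: [-0.5, 0.3, 0.1]
width: 0.0436
```

```bash
python3 - <<'E'
from h import *
K=T2(JIG,[(-.067,.1,.16)])[0]
plan(K,JIG[2])
c=camera_params('wrist');im=snapshot('wrist')[:,:,::-1].copy()
for L in ([(-.02,.045,.04),(.01,.045,.04),(.01,-.045,.04),(-.02,-.045,.04)],[(.015,.04,.02),(.015,-.04,.02)]):
    cv2.polylines(im,[proj(c,T2(JIG,np.array(L))).astype(int)],True,(255,0,0),1)
a=np.linspace(0,6.28,24)
cv2.polylines(im,[proj(c,T2(JIG,np.c_[-.067+.009*np.cos(a),.1+.009*np.sin(a),a*0+.081])).astype(int)],True,(0,255,0),1)
cv2.imwrite('pics/w7.png',im)
E
```

```text
t 12.30 pos [ 0.5545 -0.2991  0.1734] jaw yaw -1.766 tx [-8.e-04  8.e-04 -1.e+00] w 0.0436 F [-0.5  0.3  0.1] q [-0.58  0.28  1.25  0.    1.62  1.18]
 turn [ 0.0001 -0.0006  0.001 ] shift cm [ 1.34  9.96 -6.21]  | in present axes [ 1.34  9.96 -6.21]
 turn [-3.1415e+00 -1.5000e-03 -1.0000e-03] shift cm [ 1.34 -9.96  6.21]  | in present axes [ 1.34  9.96 -6.21]
```

View pics/w7.png

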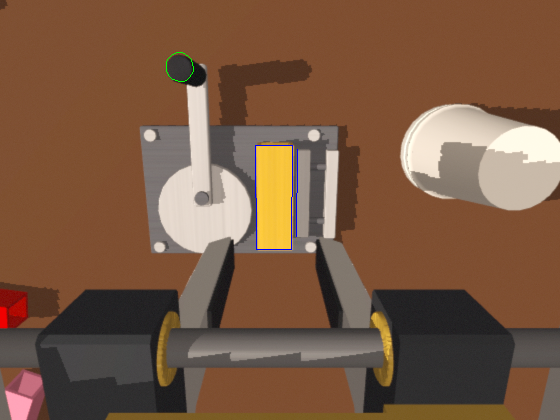

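Call:
{"method": "step_arm", "body": {
  "motion": "60 0 0.96 -0.61 0 0 0;60 0 1.5 -0.9 0 0 0;60 0 2 -1.2 0 0 0;60 0 2 -1.3 0 0 0;60 0 1.5 -1 0 0 0;60 0 1.5 -0.9 0 0 0;60 0 0.5 -0.3 0 0 0;60 0 0 0 0 0 0;60 0 0 0 0 0 0;60 0 0 0 0 0 0;60 0 0 0 0 0 0"
}}

```text
time: 13.27
tool_pos: [0.6633, -0.258, 0.1728]
ee_rot: [-1.956, 1.568, 2.56]
wrist_force: [-0.4, 1.0, 0.6]
width: 0.0563
```

```bash
python3 - <<'E'
from h import *
K=T2(JIG,[(-.067,.1,.058)])[0]
plan(K,JIG[2])
cv2.imwrite('pics/w8.png',snapshot('wrist')[:,:,::-1])
E
```

```text
t 13.27 pos [ 0.6633 -0.258   0.1728] jaw yaw -1.767 tx [-0.0022  0.0014 -1.    ] w 0.0563 F [-0.4  1.   0.6] q [-0.45  0.47  1.    0.    1.68  1.32]
 turn [-0.0009 -0.001   0.0024] shift cm [11.48  0.08 -0.06]  | in present axes [11.48  0.11 -0.05]
 turn [3.1407e+00 3.8000e-03 1.5000e-03] shift cm [11.48 -0.08  0.06]  | in present axes [11.48  0.11 -0.05]
```

View pics/w8.png

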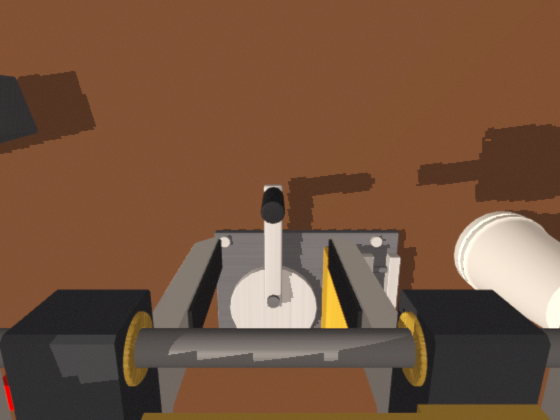

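Call:
{"method": "step_arm", "body": {
  "motion": "60 1 0.1 -0.06 0 0 0.002;60 2 0 0 0 0 0;60 2 0 0 0 0 0;60 2 0 0 0 0 0;60 2 0 0 0 0 0;60 1.5 0 0 0 0 0;60 0.9 0 0 0 0 0;60 0 0 0 0 0 0;60 0 0 0 0 0 0;60 0 0 0 0 0 0"
}}

```text
time: 14.15
tool_pos: [0.6659, -0.2573, 0.0603]
ee_rot: [1.769, 1.568, 0.003]
wrist_force: [0.0, 0.1, 0.5]
width: 0.0562
```

```bash
python3 - <<'E'
from h import *
K=T2(JIG,[(-.067,.1,.058)])[0]
plan(K,JIG[2])
cv2.imwrite('pics/w9.png',snapshot('wrist')[:,:,::-1])
E
```

```text
t 14.15 pos [ 0.6659 -0.2573  0.0603] jaw yaw -1.766 tx [ 0.0025  0.     -1.    ] w 0.0562 F [0.  0.1 0.5] q [-0.45  0.52  1.15  0.    1.47  1.32]
 turn [-0.0001 -0.0005 -0.0024] shift cm [ 0.23 -0.16  0.05]  | in present axes [ 0.23 -0.16  0.05]
 turn [ 3.1415e+00 -3.8000e-03  8.0000e-04] shift cm [ 0.23  0.16 -0.05]  | in present axes [ 0.23 -0.16  0.05]
```

View pics/w9.png

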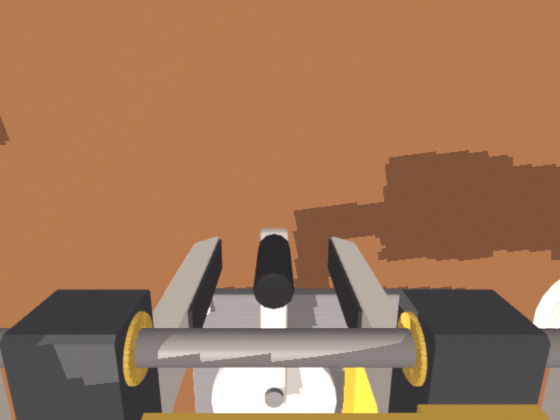

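Knob (274,280) lies midway between the fingers; close on it after a small correction.

Call:
{"method": "step_arm", "body": {
  "motion": "60 0.2 -0.15 0.05 0 0 0;20 0 0 0 0 0 0;0 0 0 0 0 0 0;0 0 0 0 0 0 0;0 0 0 0 0 0 0;0 0 0 0 0 0 0;0 0 0 0 0 0 0;0 0 0 0 0 0 0;0 0 0 0 0 0 0;0 0 0 0 0 0 0"
}}

```text
time: 15.03
tool_pos: [0.6638, -0.2565, 0.0568]
ee_rot: [-3.123, 1.569, 1.395]
wrist_force: [-1.4, 1.9, 1.0]
width: 0.0173
```

```bash
python3 - <<'E'
from h import *
K=T2(JIG,[(-.067,.1,.058)])[0]
plan(K,JIG[2])
# arc: per-row motion: shift in tool frame then turn about tool x by -d (CCW from above)
p=T2(JIG,[(-.067,0,.058)])[0]
n=30;th=np.pi/2/n
# tool axes: z=jaw=lever tangent(+jigx at rest), y=cross(z,x)
z=np.array([1,0,0.]);x=np.array([0,0,-1.]);y=np.cross(z,x);print('y in jig',y)
# knob radius vec along jig y; move by th: in jig
k0=np.array([0,.1,0]);k1=.1*np.array([-np.sin(th),np.cos(th),0]);d=k1-k0
print('per row shift cm y,z',d@y*100,d@z*100,'turn',-th)
E
```

```text
t 15.03 pos [ 0.6638 -0.2565  0.0568] jaw yaw -1.766 tx [ 3.0e-04  1.8e-03 -1.0e+00] w 0.0173 F [-1.4  1.9  1. ] q [-0.45  0.52  1.16  0.    1.46  1.32]
 turn [ 0.0005 -0.0018  0.    ] shift cm [-0.12  0.06  0.09]  | in present axes [-0.12  0.06  0.09]
 turn [-3.1411e+00 -1.0000e-04 -2.9000e-03] shift cm [-0.12 -0.06 -0.09]  | in present axes [-0.12  0.06  0.09]
y in jig [-0.  1.  0.]
per row shift cm y,z -0.013704652454261945 -0.5233595624294384 turn -0.05235987755982988
```

Call:
{"method": "step_arm", "body": {
  "motion": "0 0 -0.014 -0.52 -0.052 0 0;0 0 -0.014 -0.52 -0.052 0 0;0 0 -0.014 -0.52 -0.052 0 0;0 0 -0.014 -0.52 -0.052 0 0;0 0 -0.014 -0.52 -0.052 0 0;0 0 -0.014 -0.52 -0.052 0 0;0 0 -0.014 -0.52 -0.052 0 0;0 0 -0.014 -0.52 -0.052 0 0;0 0 -0.014 -0.52 -0.052 0 0;0 0 -0.014 -0.52 -0.052 0 0;0 0 0 0 0 0 0;0 0 0 0 0 0 0"
}}

```text
time: 16.03
tool_pos: [0.6608, -0.2063, 0.0568]
ee_rot: [1.223, 1.569, -0.024]
wrist_force: [3.3, -0.1, -2.3]
width: 0.0173
```

```bash
cat >> h.py <<'E'
def lever():
    o=robot.get_obs(); P=T2(JIG,[(-.067,0,0)])[0]; v=np.array(o['tool_pos'])-P
    a=np.arctan2(v[1],v[0])-(JIG[2]+np.pi/2); r=np.hypot(v[0],v[1])
    print('lever %.3f r %.4f'%(a,r))
    K=T2(JIG,[(-.067-.1*np.sin(a),.1*np.cos(a),.057)])[0]; plan(K,JIG[2]+a)
E
python3 -c "
from h import *
lever()"
```

```text
lever 0.519 r 0.0999
t 16.03 pos [ 0.6608 -0.2063  0.0568] jaw yaw -1.247 tx [ 0.0016 -0.     -1.    ] w 0.0173 F [ 3.3 -0.1 -2.3] q [-0.38  0.48  1.22  0.    1.44  0.86]
 turn [-0.0002  0.0006 -0.0015] shift cm [-0.02  0.01 -0.  ]  | in present axes [-0.02  0.01  0.  ]
 turn [ 3.1414e+00 -2.4000e-03 -9.0000e-04] shift cm [-0.02 -0.01  0.  ]  | in present axes [-0.02  0.01  0.  ]
```

Tracks the arc precisely. Continue.

Call:
{"method": "step_arm", "body": {
  "motion": "0 0 -0.014 -0.52 -0.052 0 0;0 0 -0.014 -0.52 -0.052 0 0;0 0 -0.014 -0.52 -0.052 0 0;0 0 -0.014 -0.52 -0.052 0 0;0 0 -0.014 -0.52 -0.052 0 0;0 0 -0.014 -0.52 -0.052 0 0;0 0 -0.014 -0.52 -0.052 0 0;0 0 -0.014 -0.52 -0.052 0 0;0 0 -0.014 -0.52 -0.052 0 0;0 0 -0.014 -0.52 -0.052 0 0;0 0 0 0 0 0 0;0 0 0 0 0 0 0"
}}

```text
time: 17.03
tool_pos: [0.6324, -0.163, 0.0568]
ee_rot: [1.341, 1.569, 0.613]
wrist_force: [4.1, -0.4, -2.7]
width: 0.0174
```

```bash
python3 -c "
from h import *
lever()
cv2.imwrite('pics/w10.png',snapshot('wrist')[:,:,::-1])"
```

```text
lever 1.043 r 0.1002
t 17.03 pos [ 0.6324 -0.163   0.0568] jaw yaw -0.728 tx [ 0.0016  0.0011 -1.    ] w 0.0174 F [ 4.1 -0.4 -2.7] q [-0.34  0.39  1.34  0.    1.41  0.39]
 turn [-0.0042  0.0004 -0.0019] shift cm [-0.02 -0.02 -0.  ]  | in present axes [-0.02 -0.02  0.  ]
 turn [ 3.1374e+00 -2.9000e-03 -7.0000e-04] shift cm [-0.02  0.02  0.  ]  | in present axes [-0.02 -0.02  0.  ]
```

View pics/w10.png

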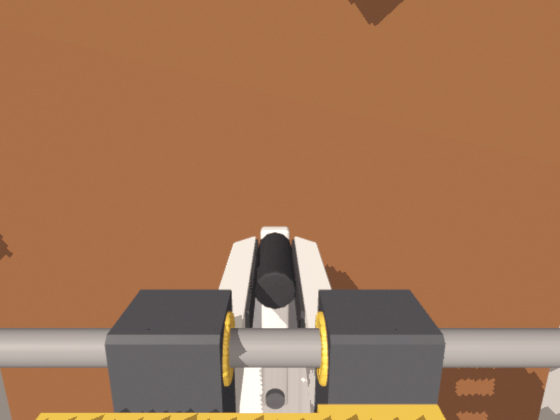

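Call:
{"method": "step_arm", "body": {
  "motion": "0 0 -0.02 -0.52 -0.053 0 0;0 0 -0.015 -0.52 -0.053 0 0;0 0 -0.015 -0.52 -0.053 0 0;0 0 -0.015 -0.52 -0.053 0 0;0 0 -0.015 -0.52 -0.053 0 0;0 0 -0.015 -0.52 -0.053 0 0;0 0 -0.015 -0.52 -0.053 0 0;0 0 -0.015 -0.52 -0.053 0 0;0 0 -0.015 -0.52 -0.053 0 0;0 0 -0.015 -0.52 -0.053 0 0;0 0 0 0 0 0 0;0 0 0 0 0 0 0;0 0 0 0 0 0 0"
}}

```text
time: 18.17
tool_pos: [0.5858, -0.1399, 0.0568]
ee_rot: [1.761, 1.569, 1.563]
wrist_force: [3.3, 2.2, -2.7]
width: 0.0176
```

```bash
python3 -c "
from h import *
lever()
a=snapshot('top');cv2.imwrite('pics/t11.png',cv2.resize(a[120:240,330:500,::-1],None,fx=4,fy=4,interpolation=cv2.INTER_CUBIC))
a=snapshot('scene');cv2.imwrite('pics/s11f.png',a[:,:,::-1]);cv2.imwrite('pics/s11.png',cv2.resize(a[190:300,90:260,::-1],None,fx=4,fy=4,interpolation=cv2.INTER_CUBIC))"
```

```text
lever 1.568 r 0.1002
t 18.17 pos [ 0.5858 -0.1399  0.0568] jaw yaw -0.197 tx [ 0.      0.0019 -1.    ] w 0.0176 F [ 3.3  2.2 -2.7] q [-0.33  0.29  1.47  0.    1.38 -0.13]
 turn [ 0.0007 -0.0004 -0.0019] shift cm [-0.02 -0.02 -0.  ]  | in present axes [-0.02 -0.02 -0.  ]
 turn [-3.1409e+00  3.0000e-03 -6.0000e-04] shift cm [-0.02  0.02  0.  ]  | in present axes [-0.02 -0.02 -0.  ]
```

View pics/t11.png

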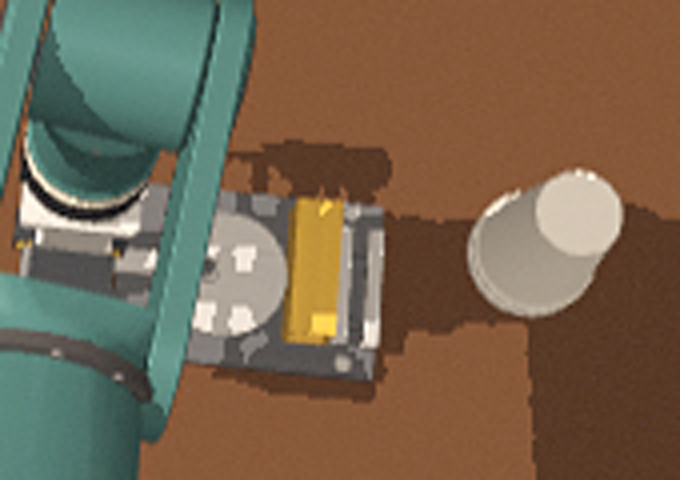

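View pics/s11.png

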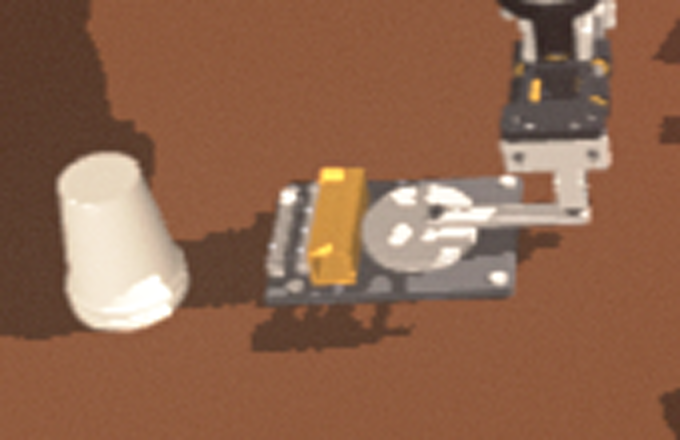

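View pics/s11f.png

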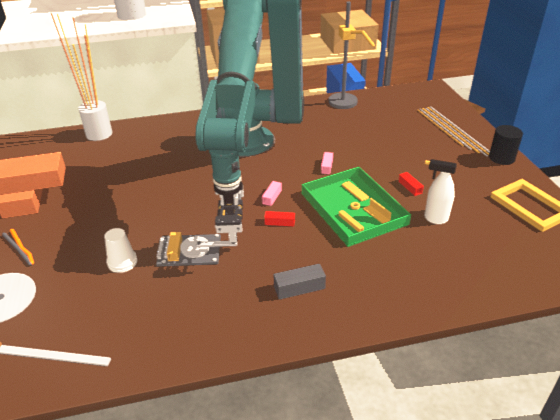

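```bash
python3 -c "
from h import *
c=camera_params('top');o=np.array([330,120])
for n,L in {'tube top':[(-.011,.045,.04),(.019,.045,.04),(.019,-.045,.04),(-.011,-.045,.04)],'fence':[(.019,.04,.02),(.019,-.04,.02)],'cam edge':[(-.011,0,.02)]}.items(): print(n,((proj(c,T2(JIG,np.array(L)))-o+.5)*4-.5).round(0).tolist())
"
```

```text
tube top [[298.0, 206.0], [343.0, 211.0], [335.0, 343.0], [289.0, 338.0]]
fence [[336.0, 226.0], [329.0, 342.0]]
cam edge [[287.0, 279.0]]
```

```bash
python3 -c "
from h import *
lever(); print(robot.close_job())"
```

```text
lever 1.568 r 0.1002
t 18.27 pos [ 0.5858 -0.1398  0.0568] jaw yaw -0.197 tx [-0.      0.0019 -1.    ] w 0.0175 F [ 3.3  2.  -3.4] q [-0.33  0.29  1.47  0.    1.38 -0.13]
 turn [ 0.0011 -0.0004 -0.0019] shift cm [-0.02 -0.02  0.  ]  | in present axes [-0.02 -0.02 -0.  ]
 turn [-3.1405e+00  2.9000e-03 -6.0000e-04] shift cm [-0.02  0.02 -0.  ]  | in present axes [-0.02 -0.02 -0.  ]
the job is handed in; nothing more can be done
None
```

I picked the 30 mm square brass tube out of the tray and laid it on the jig bed along the fence. I let go of it with the lever still at rest. I then gripped the black handle, swung the lever to highest lift, and handed the job in at 18.3 s still holding it there.

**Last checks:**
- **Lever angle:** 1.568 rad from the gripper's position, against 1.57 wanted. The grip was 100.2 mm from the pivot, against 100 mm.
- **Forces:** about 5 N at the wrist at the end. The highest reading at the end of any move was also about 5 N, far below the limits.
- **Tube and cam:** the top picture shows the tube between cam and fence, where the clamped position should be. That agrees to about 1 px across the fence.
- **Tube along the fence:** one tube end read about 2 px (roughly 5 mm) off the prediction in the blurred, shaded crop. The other end agreed. Before clamping, the wrist picture showed the tube centred on its laying place.
- **Bystanders:** the cups, block and bottle look unmoved and upright in the final scene picture.

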